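# Clip the check weight onto the load cell's snap hook

### The arm

A 7-joint arm with a two-finger parallel gripper is mounted at the origin on the work surface. World frame = base frame: x ahead of the robot, y to its left, z up, the work surface at z = 0. Lengths are in m, angles in rad, forces in N, time in s.
With the tool pointing down it reaches from about 0.4 to 0.85 m from the base axis. Payload 10.4 kg.
Tool frame: the origin (TCP) lies midway between the tips of the shut fingers; the grasp point (between the pads) lies 19 mm behind it; z points along the fingers, y is the direction in which the jaws open and shut (so a half turn about z gives the same grasp; the last joint's range is limited). The gripper opens to 87 mm and grips with 3 to 60 N. Pads are 19 mm wide; open, the fingers measure 117 mm over their backs; the gripper's body (75 mm by 190 mm) begins 51 mm behind the grasp point.
Start: joints at [1.202, 0.332, -0.065, 1.46, 0.022, 1.35, -0.088], TCP at [0.212, -0.588, 0.223] pointing down, gripper open.
Joint ranges: [-2.6, 2.6], [-0.5, 2.12], [-1.47, 1.34], [0.16, 2.42], [-1.27, 4.41], [0.06, 2.06], [-2.6, 2.6]. Speed limits (rad/s): [2.22, 2.22, 2.79, 2.79, 3.14, 3.14, 3.14].

### API

Orientations are given as a unit quaternion [x, y, z, w].
In Python, from station import arm gives the robot as it stands.
- The arm moves only by the tool send_rows, never from a script. Its arguments are lists of equal length, an entry for each row: "delta_pos": the shift along the tool's x, y, z in m, a list of three; "roll": the turn about the tool's z in rad; "fingers": the opening, from -1 (shut) to 1 (fully open). A call has 1 to 20 rows; each row is the pose to reach, as a shift and turn from the pose commanded when the call began, along the tool's axes at that moment; what a row does not reach only later rows make up. A row lasts 1/8 s, in which the tool goes at most 62.5 mm and 10.7 degrees, less where a joint would pass 70% of its speed; a pose out of reach is approached as far as the arm can. A call with a gripper value outside its range is refused whole. The fingers move at their own pace and stop on an object; "force" is the grip in N (left out, the last holds). Time passes only in rows, so rows that repeat a pose let the fingers close. It gives the time, the measured TCP pose, the force and the opening at its end, in the units of the state.
- arm.get_obs(): the state, without advancing time (a new reading comes with each control period).
- arm.read_camera(name): name is "scene" or "top" or "wrist"; returns a dict with "image" (384x512x3 uint8, red, green, blue), "camera_matrix" (3x3 intrinsics, pixels), "R" (3x3) and "t" (3): a world point X has camera coordinates R X + t. Camera axes: x right, y down, z forward; pixel columns grow to the right and rows downward; lengths in m; the calibration is good to about 2 mm. A picture is of the moment at which its call begins. There is no depth.
- arm.job_done(): hands the job in, once; it reports no verdict.
The state is a dict: "time": time; "qpos": joint angles; "qvel": joint speeds; "effort": joint torques, N m; "tcp_pos": TCP position; "tool_rot": TCP orientation; "force": force on the tool from outside, world axes, zero at the start; "wrist_torque": the same for the moment, N m; "opening": opening from 0.0 (shut) to 1.0 (fully open).
Only numpy, scipy, OpenCV 4.12 (cv2) and the standard library are available. Lean on these libraries where they do the work, as an engineer would, in place of code of your own. Each camera call takes 0.05 s, during which the arm holds its last target.

### The job

Pick up the check weight that has the stirrup handle and hang it by that handle on the load cell's snap hook: press the handle's top bar down through the sprung gate until the gate snaps shut above it, lower it gently into the bottom of the hook, then let go so that the weight hangs freely and still. Never load the hook with more than 20 N, and leave the other things on the bench where they are.

Things in the scene. Friction and masses are not known exactly. Their poses are not given: they have to be found in the camera images.
- weight: The check weight: plain steel cylinder, diameter 48 mm, 36 mm tall, 0.28 to 0.48 kg, with a rigid upright stirrup handle; stands loose on the bench. Origin: centre of its underside, z up. The stirrup: two upright 6 x 6 mm bars centred 21 mm either side along its y (48 mm over their outsides, 36 mm between), joined by a round level top bar along y.
- weight_mid (a point): Centre of the check weight with its handle, 54.5 mm above its underside; axes as the weight's. The open window under the handle's top bar is 67 mm tall, from the cylinder's top to the bar.
- bail_top (a point): Middle of the axis of the stirrup's top bar, 6 mm thick, 106 mm above the weight's underside; y along the bar, z up. Grasp across the two upright bars, a finger outside each, about 12 mm below this point: the hook's nose needs room between the fingers, up to 26 mm above the bar.
- stand: Load-cell stand: steel base, post with grey housing, and an aluminium beam reaching from the housing to the snap hook at its end. Origin on the bench straight below the hook, z up, +x from hook to post. Base plate begins 70 mm and housing 117 mm along +x; housing top 183 mm high. Fixed to the bench; the beam is a spring scale and sinks 1 mm per 6 N.
- mouth (a point): Nominal middle of the hook's mouth at the level of the gate's pivot, 180 mm above the bench; axes as the stand's. Fixed to the stand: the hook is bolted on through slots, at an unmeasured height up to 10 mm above or below nominal, so see it or feel for it. Beam's top: 2 mm below this point. The bar gets in over the nose from the -x side, then down.
- nose (a point): Nominal top of the hook's nose (real height shifts with the hook), 13 mm to -x of the mouth (its outer edge 17 mm) and 8.5 mm above the pivot. The hook is an upturned J of 7 mm steel bar in the stand's x-z plane: nose at -x, spine at +x, clear mouth between them 19 mm, spine's top 7.5 mm above the pivot, hook's underside 27 mm below it.
- seat (a point): Nominal place of the top bar's axis when seated in the hook's bottom (real height shifts with the hook): 17 mm below the gate's pivot, 2 mm to the nose side of the mouth. First touch on the shut gate comes with the bar's axis 6 to 7 mm above the pivot, so the bar travels about 23 mm relative to the hook from touch to seat.
- gate (a joint): Angle of the hook's gate, a 4.4 mm thick sprung finger across the mouth from its pivot on the spine (x = +11 mm) to the nose. 0 = shut, grows as it is pushed down; about 1 rad when a bar passes. Pushing it takes 8 to 14 N; it snaps shut above the bar once the bar's axis is 10 to 16 mm below the pivot.
- knob_weight_a: Larger steel weight with a knob and no handle, diameter 48 mm, 78 mm tall; origin at its underside. To be left alone.
- knob_weight_b: Smaller steel weight with a knob and no handle, diameter 36 mm, 64 mm tall; origin at its underside. To be left alone.
- screwdriver: Screwdriver lying on the bench. To be left alone.
- wrench: Wrench lying on the bench. To be left alone.
- solvent: White solvent bottle, diameter 60 mm, 150 mm tall; origin at its underside. To be left alone.
- clevis: Dark steel clevis grip block, 50 x 40 x 60 mm; origin at its underside. To be left alone.
- pin_cup: Grey open cup, diameter 64 mm, 50 mm tall; origin at its underside. To be left alone.
Things that resemble listed ones, but are neither listed nor needed, are in the scene too. What is shaped like the weight but blue, pink or turquoise is not meant.

How it is judged:
On the way, in this order (a step that is already met when the one before it is completed fails the run):
1. the weight is lifted off the bench by the robot (height (world z) of bail_top above 0.135 m and contact force between the fingers and weight above 1 N), for 0.2 s.
2. the handle's bar pushes the gate open (value of joint gate above 0.5 rad and contact force between weight and stand above 1 N), for 0.05 s.
At the end, for the whole second after the job is handed in: The weight hangs from the hook by its top bar, gate shut above it (below 0.08 rad); bar's middle within 13 mm in x and 16 mm in y of the mouth and 5.5 to 33 mm below its nominal level; upright within 0.2 rad, still (0.05 m/s, 0.5 rad/s), released (value of joint gate below 0.08 rad and contact force between weight and stand above 1.5 N and x of bail_top in the frame of mouth between -0.013 and 0.013 m and y of bail_top in the frame of mouth between -0.016 and 0.016 m and z of bail_top in the frame of mouth between -0.033 and -0.0055 m and angle between weight's own z axis and vertical below 0.2 rad and linear speed of weight below 0.05 m/s and angular speed of weight below 0.5 rad/s); the robot touches nothing.
It fails at once if the weight loads the hook or stand with more than 20 N (contact force between weight and stand above 20 N).
It fails at once if the robot itself presses on the stand or hook with more than 20 N (contact force between any of the fingers, the arm and stand above 20 N).
It fails at once if another thing on the bench is moved by more than 20 mm (distance of any of knob_weight_a, knob_weight_b, screwdriver, wrench, solvent, clevis, pin_cup from where it was at the start of the episode above 0.02 m).
It also fails if it takes over 61 s, if anything falls off the work surface, if the arm or the gripper's body presses on something with over 40 N, if the wrist force passes 120 N, or if a joint passes its speed limit or range.

## Working session

There is one attempt and no reset: what is moved stays moved. The work goes in short steps, Python scripts to look and compute and a tool call to move; the robot and the scene stay as the last step left them, time stands still between calls to the robot, and variables do not carry over. Pictures are saved under pics/ and viewed, and the job is handed in when it is done.

Besides the shell and the picture viewer there is one more tool, called after "Request:" as a command line: name --pt "numbers of a row" for each row, then --argument value for the rest. send_rows: Moves the arm, as the interface text tells. Its arguments: {"type":"object","properties":{"delta_pos":{"type":"array"},"roll":{"type":"array"},"fingers":{"type":"array"},"force":{"type":"number"}},"required":["delta_pos","roll","fingers"]}

```bash
ls; mkdir -p pics; cat > h.py <<'E'
from station import arm
import numpy as np, cv2, json
def shot(n,f):
    d=arm.read_camera(n); cv2.imwrite('pics/'+f+'.png',d['image'][:,:,::-1])
    np.savez('pics/'+f+'.npz',K=d['camera_matrix'],R=d['R'],t=d['t'],im=d['image']); return d
def load(f): return dict(np.load('pics/'+f+'.npz'))
def proj(d,X):
    c=d['R']@np.array(X,float)+d['t']; p=d['K']@c; return p[:2]/p[2]
def ray(d,u,v):
    r=d['R'].T@np.linalg.inv(d['K'])@np.array([u,v,1.]); o=-d['R'].T@d['t']; return o,r/np.linalg.norm(r)
def atz(d,u,v,z):
    o,r=ray(d,u,v); return o+r*(z-o[2])/r[2]
def tri(obs):
    A=np.zeros((3,3));b=np.zeros(3)
    for d,u,v in obs:
        o,r=ray(d,u,v);P=np.eye(3)-np.outer(r,r);A+=P;b+=P@o
    return np.linalg.solve(A,b)
def crop(f,x0,y0,x1,y1,s,out):
    im=cv2.imread('pics/'+f+'.png')[y0:y1,x0:x1]; cv2.imwrite('pics/'+out+'.png',cv2.resize(im,None,fx=s,fy=s,interpolation=cv2.INTER_CUBIC))
E
python3 - <<'E'
from h import *
np.set_printoptions(precision=4,suppress=True)
for n in ['scene','top','wrist']:
    d=shot(n,n+'0'); print(n,-d['R'].T@d['t'],d['R'][2],d['K'][0])
o=arm.get_obs()
for k in o: print(k,np.round(o[k],4))
E
```

```text
picsTraceback (most recent call last):
  File "<stdin>", line 4, in <module>
KeyError: 'K'
```

```bash
python3 - <<'E'
from h import *
np.set_printoptions(precision=4,suppress=True)
for n in ['scene','top','wrist']:
    if n!='scene': shot(n,n+'0')
    d=load(n+'0'); print(n,-d['R'].T@d['t'],d['R'][2],d['K'][0])
o=arm.get_obs()
for k in o: print(k,np.round(o[k],4))
E
```

```text
scene [1.5181 0.0595 0.8289] [-0.8077 -0.0452 -0.5879] [397.0601   0.     256.416 ]
top [0.3747 0.0265 1.1158] [ 0.2312  0.0049 -0.9729] [361.1958   0.     256.5872]
wrist [ 0.2868 -0.5605  0.3831] [-0.2692 -0.0959 -0.9583] [310.4878   0.     262.4751]
time 0.15
qpos [ 1.2024  0.3327 -0.0647  1.4607  0.0216  1.3499 -0.0885]
qvel [-0.0009  0.0002  0.0018 -0.0007 -0.0014  0.0003  0.0015]
effort [  0.0001 -62.3639   0.0241 -39.0144  -0.0613   0.0373   0.0001]
tcp_pos [ 0.2117 -0.5877  0.2219]
tool_rot [ 0.9851  0.172  -0.0001 -0.0005]
force [ 0.4462 -0.4124  0.2233]
wrist_torque [-0.0462  0.025   0.0521]
opening 1.0031
```

View pics/scene0.png

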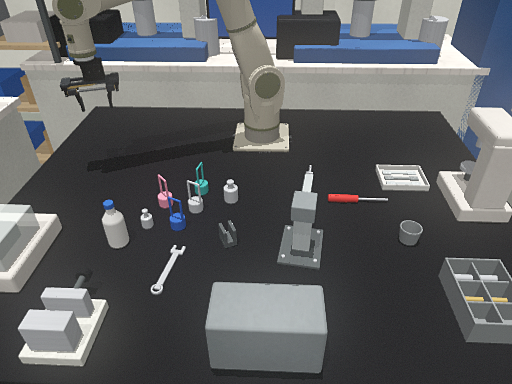

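View pics/top0.png

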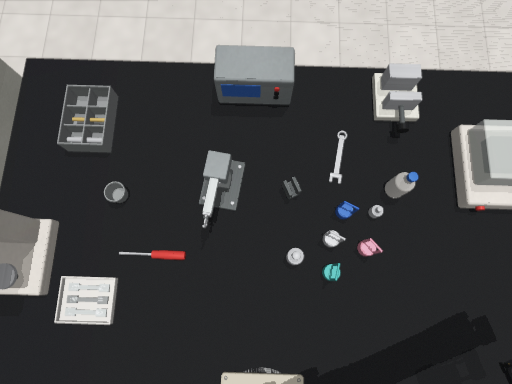

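View pics/wrist0.png

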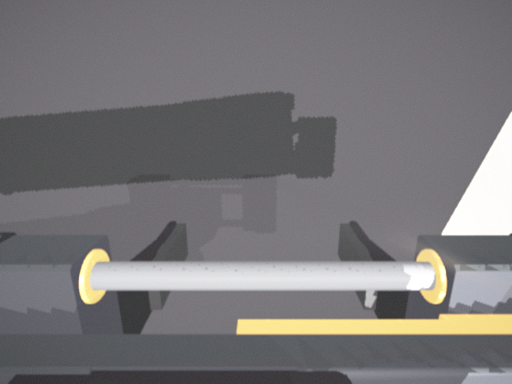

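```bash
python3 - <<'E'
from h import *
crop('top0',295,190,395,290,6,'c1'); crop('scene0',130,150,250,250,6,'c2'); crop('top0',190,140,260,240,6,'c3'); crop('scene0',270,155,340,275,5,'c4')
E
```

```text
(no output)
```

View pics/c1.png

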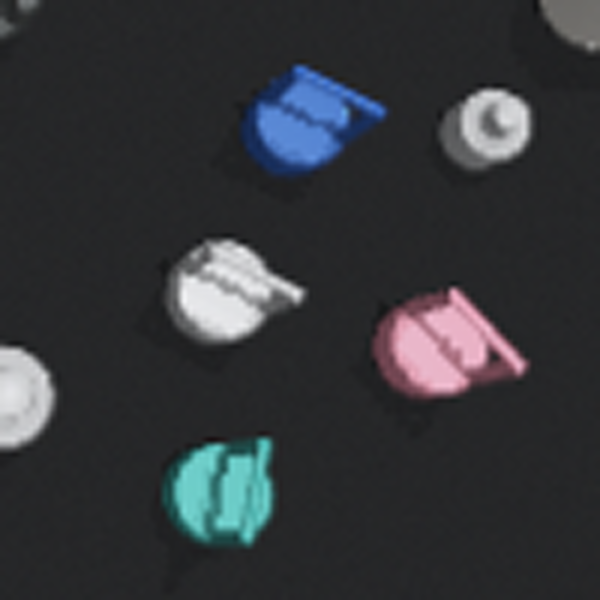

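View pics/c2.png

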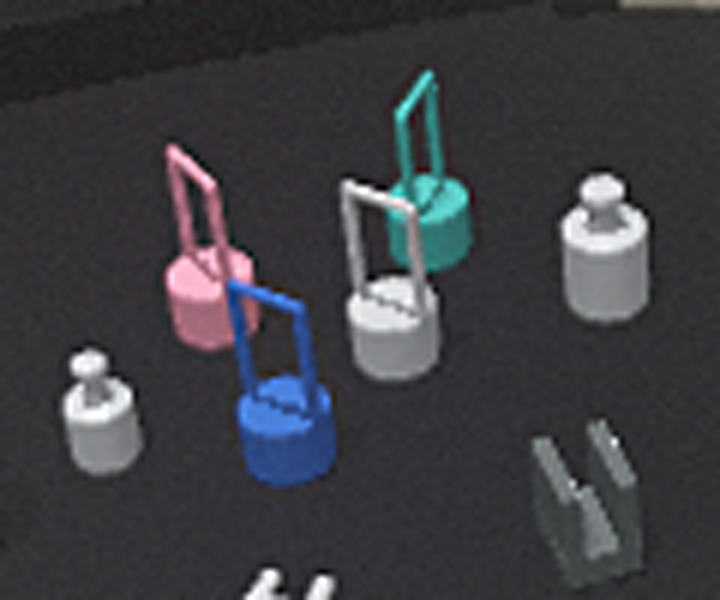

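View pics/c3.png

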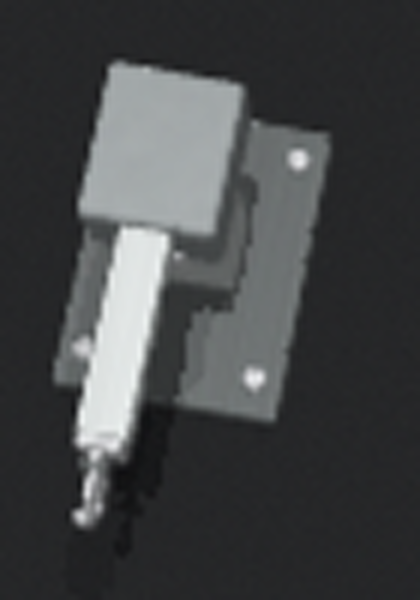

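View pics/c4.png

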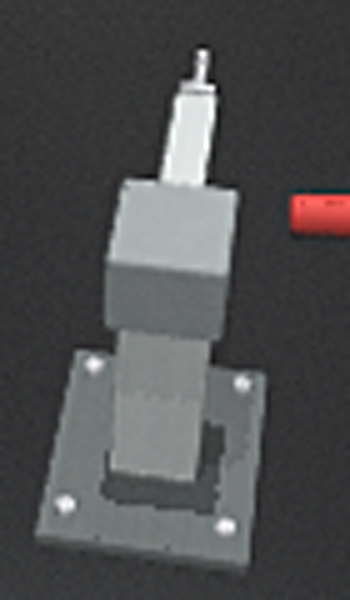

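```bash
python3 - <<'E'
from h import *
np.set_printoptions(precision=4,suppress=True)
T=load('top0');S=load('scene0')
# top: bar ends; c1 scale6 offset 295,190 ; c2 offset 130,150
c1=lambda x,y:(T,295+x/6,190+y/6); c2=lambda x,y:(S,130+x/6,150+y/6)
a=c1(210,250);b=c1(301,296)
A=c2(348,186);B=c2(413,207)
for q in (a,b,A,B): print(atz(*q,0.106))
print(tri([a,B]),tri([b,A]))
print('cyl top c', atz(*c1(226,288),0.036), atz(*c2(393,305),0.036))
# stand corners of base
c3=lambda x,y:(T,190+x/6,140+y/6); c4=lambda x,y:(S,270+x/5,155+y/5)
print('hook top', atz(*c3(85,520),0.188),atz(*c3(98,455),.187))
print('hook tri', tri([c3(85,517),c4(203,53)]))
print('beam end', [atz(*c3(*p),0.178) for p in ((78,445),(130,460),(120,228),(172,235))])
print('housing top', [atz(*c3(*p),0.183) for p in ((78,213),(215,235),(245,85),(112,62))])
print('base front', [atz(*c3(*p),0.01) for p in ((55,382),(275,420),(330,132))])
print('base scene', [atz(*c4(*p),0.01) for p in ((38,535),(245,565),(265,372),(80,350))])
E
```

```text
[ 0.5085 -0.1774  0.106 ]
[ 0.4883 -0.2193  0.106 ]
[ 0.4921 -0.2162  0.106 ]
[ 0.5098 -0.1783  0.106 ]
[ 0.5087 -0.1781  0.1051] [ 0.4884 -0.2185  0.1037]
cyl top c [ 0.4991 -0.1991  0.036 ] [ 0.5041 -0.1968  0.036 ]
hook top [0.501  0.1638 0.188 ] [0.5296 0.1601 0.187 ]
hook tri [0.5033 0.1658 0.181 ]
beam end [array([0.5353, 0.1704, 0.178 ]), array([0.5293, 0.1472, 0.178 ]), array([0.6345, 0.1578, 0.178 ]), array([0.6319, 0.1343, 0.178 ])]
housing top [array([0.6395, 0.1763, 0.183 ]), array([0.6311, 0.1146, 0.183 ]), array([0.702 , 0.1044, 0.183 ]), array([0.7113, 0.1654, 0.183 ])]
base front [array([0.5969, 0.2103, 0.01  ]), array([0.5802, 0.095 , 0.01  ]), array([0.7376, 0.0722, 0.01  ])]
base scene [array([0.7388, 0.0734, 0.01  ]), array([0.7562, 0.1872, 0.01  ]), array([0.5969, 0.2115, 0.01  ]), array([0.5813, 0.0984, 0.01  ])]
```

```bash
cat >> h.py <<'E'
from scipy.spatial.transform import Rotation as Ro
def plan(target,barang,o=None):
    """tool-frame delta for world TCP target and roll so that tool y lies along barang (deg)"""
    o=o or arm.get_obs(); M=Ro.from_quat(o['tool_rot']).as_matrix()
    d=M.T@(np.array(target)-o['tcp_pos'])
    cur=np.arctan2(M[1,1],M[0,1]); dw=(np.radians(barang)-cur+np.pi/2)%np.pi-np.pi/2
    return np.round(d,4),round(-dw,4)
E
python3 - <<'E'
from h import *
np.set_printoptions(precision=4,suppress=True)
T=load('top0');S=load('scene0')
c1=lambda x,y:(T,295+x/6,190+y/6)
c=np.array([.4995,-.1975]);e=np.array([np.cos(np.radians(64.6)),np.sin(np.radians(64.6))])
for n,p,z in [('blue',(298,70),.106),('blue',(384,112),.106),('pink',(455,290),.106),('pink',(524,370),.106),('turq',(265,440),.106),('turq',(248,542),.106),('knobB',(495,120),.05)]:
    q=atz(*c1(*p),z)[:2]; print(n,q,'along/perp',(q-c)@e,(q-c)@[-e[1],e[0]])
print('solvent cap',atz(T,412,177,.15))
print(plan([.4995,-.1975,.2],64.6))
E
```

```text
blue [ 0.5958 -0.2208] along/perp 0.020217872503241262 -0.09696532724800538
blue [ 0.5766 -0.2611] along/perp -0.02434525984829211 -0.09690829798717271
pink [ 0.4932 -0.291 ] along/perp -0.08718987969386324 -0.03444371530714045
pink [ 0.4573 -0.3213] along/perp -0.1299118171469007 -0.01492784851988986
turq [ 0.422 -0.201] along/perp -0.03642193728352745 0.06849738948225827
turq [ 0.3763 -0.1922] along/perp -0.0480821640444493 0.11350652778764139
knobB [ 0.5854 -0.3324] along/perp -0.0850118392822202 -0.13542079287315242
solvent cap [ 0.6618 -0.3991  0.15  ]
(array([ 0.403 , -0.2696,  0.0222]), np.float64(0.7891))
```

Request:
send_rows --pt "0.034 -0.022 0.002" --pt "0.067 -0.045 0.004" --pt "0.101 -0.067 0.006" --pt "0.134 -0.09 0.008" --pt "0.168 -0.112 0.009" --pt "0.202 -0.135 0.011" --pt "0.235 -0.157 0.013" --pt "0.269 -0.18 0.015" --pt "0.302 -0.202 0.017" --pt "0.336 -0.225 0.018" --pt "0.369 -0.247 0.02" --pt "0.403 -0.27 0.022" --pt "0.403 -0.27 0.022" --pt "0.403 -0.27 0.022" --roll '[0.066, 0.132, 0.197, 0.263, 0.329, 0.395, 0.46, 0.526, 0.592, 0.658, 0.723, 0.789, 0.789, 0.789]' --fingers '[1, 1, 1, 1, 1, 1, 1, 1, 1, 1, 1, 1, 1, 1]' --force 30

```text
time: 1.9
tcp_pos: [0.4991, -0.1979, 0.2003]
tool_rot: [0.976, -0.22, -0.0, 0.0]
force: [-0.5, -0.7, -0.5]
opening: 1.002
```

```bash
python3 - <<'E'
from h import *
shot('wrist','w1'); print(arm.get_obs()['tcp_pos'],plan([.4995,-.1975,.075],64.6))
d=load('w1')
for s in(-.021,.021):
    e=np.array([np.cos(np.radians(64.6)),np.sin(np.radians(64.6))])*s
    print(proj(d,[.4995+e[0],-.1975+e[1],.106]))
E
```

```text
[ 0.49888772 -0.19842463  0.20039411] (array([ 0.0002, -0.0012,  0.1254]), np.float64(-0.0007))
[287.40730404 191.3188509 ]
[238.66759402 191.3328511 ]
```

View pics/w1.png

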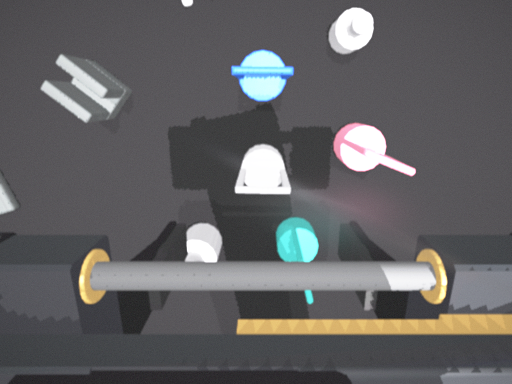

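The steel weight's bar shows at (237–290, 191), level and matching the prediction, so I go down.

Request:
send_rows --pt "0 0 0.03" --pt "0 0 0.06" --pt "0 -0.001 0.09" --pt "0 -0.001 0.11" --pt "0 -0.001 0.1255" --pt "0 -0.001 0.1255" --pt "0 -0.001 0.1255" --roll '[0, 0, 0, 0, 0, 0, 0]' --fingers '[1, 1, 1, 1, 1, 1, 1]'

```text
time: 2.82
tcp_pos: [0.5004, -0.197, 0.0759]
tool_rot: [0.976, -0.22, 0.001, 0.0]
force: [0.6, -0.2, -0.0]
opening: 0.999
```

```bash
python3 - <<'E'
from h import *
shot('wrist','w2');o=arm.get_obs(); print(o['tcp_pos'],o['force'])
E
```

```text
[ 0.50050981 -0.19687296  0.07603902] [-0.43815799 -0.0620237  -0.65743618]
```

View pics/w2.png

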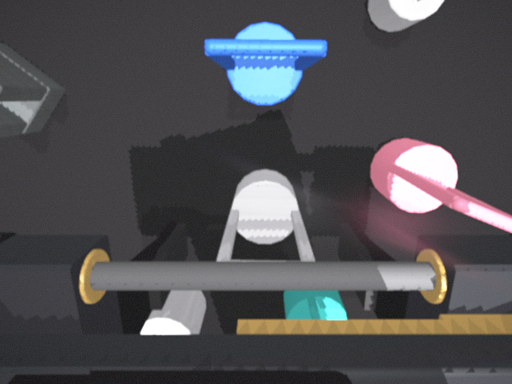

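Request:
send_rows --pt "0 0 0" --pt "0 0 0" --pt "0 0 0" --pt "0 0 0" --pt "0 0 0" --pt "0 0 0" --roll '[0, 0, 0, 0, 0, 0]' --fingers '[-1, -1, -1, -1, -1, -1]' --force 45

```text
time: 3.62
tcp_pos: [0.4999, -0.1966, 0.0751]
tool_rot: [0.976, -0.22, 0.0, 0.0]
force: [0.2, -0.5, -0.4]
opening: 0.541
```

Request:
send_rows --pt "0 0 -0.01" --pt "0 0 -0.03" --pt "0 0 -0.05" --pt "0 0 -0.08" --pt "0 0 -0.11" --pt "0 0 -0.14" --pt "0 0 -0.16" --pt "0 0 -0.16" --pt "0 0 -0.16" --roll '[0, 0, 0, 0, 0, 0, 0, 0, 0]' --fingers '[-1, -1, -1, -1, -1, -1, -1, -1, -1]'

```text
time: 4.75
tcp_pos: [0.4994, -0.1963, 0.234]
tool_rot: [0.976, -0.22, -0.001, -0.0]
force: [-0.8, 0.8, -4.2]
opening: 0.543
```

```bash
python3 - <<'E'
from h import *
shot('wrist','w3');shot('scene','s3');o=arm.get_obs(); print(o['tcp_pos'],o['force'],o['wrist_torque'],o['opening'])
crop('s3',130,90,290,210,5,'s3c')
E
```

```text
[ 0.49929502 -0.19629312  0.233798  ] [-0.38661466  0.3530056  -3.79314116] [-0.02257281  0.00373359 -0.00300488] 0.5432507259665134
```

View pics/w3.png

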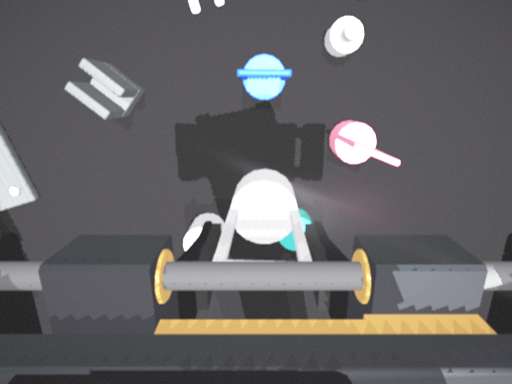

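View pics/s3c.png

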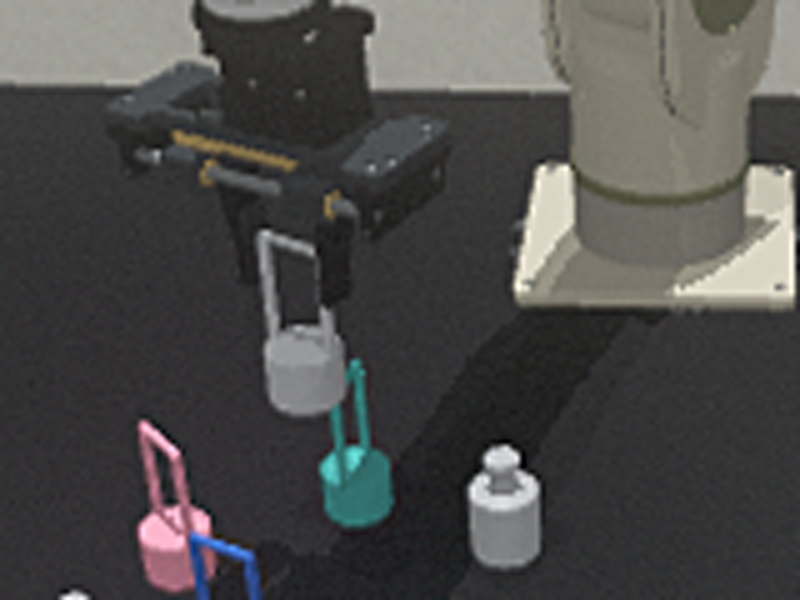

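```bash
python3 - <<'E'
from h import *
print(plan([.420,.1768,.234],81.8))
E
```

```text
(array([-2.316e-01, -3.031e-01,  2.000e-04]), np.float64(-0.3))
```

Request:
send_rows --pt "-0.008 -0.01 0" --pt "-0.023 -0.03 0" --pt "-0.045 -0.059 0" --pt "-0.068 -0.089 0" --pt "-0.09 -0.118 0" --pt "-0.113 -0.148 0" --pt "-0.136 -0.178 0" --pt "-0.158 -0.207 0" --pt "-0.181 -0.237 0" --pt "-0.204 -0.267 0" --pt "-0.22 -0.288 0" --pt "-0.229 -0.3 0" --pt "-0.232 -0.303 0" --pt "-0.232 -0.303 0" --pt "-0.232 -0.303 0" --roll '[-0.01, -0.03, -0.06, -0.09, -0.12, -0.15, -0.18, -0.21, -0.24, -0.27, -0.285, -0.295, -0.3, -0.3, -0.3]' --fingers '[-1, -1, -1, -1, -1, -1, -1, -1, -1, -1, -1, -1, -1, -1, -1]'

```text
time: 6.72
tcp_pos: [0.4205, 0.1758, 0.2349]
tool_rot: [0.997, -0.072, -0.0, 0.0]
force: [-0.3, -0.3, -3.2]
opening: 0.539
```

```bash
python3 - <<'E'
from h import *
shot('wrist','w4');shot('scene','s4');o=arm.get_obs(); print(o['tcp_pos'],o['force'],o['opening'])
d=load('w4')
for p in ([.519,.1625,.18],[.506,.1645,.1885]): print(proj(d,p))
crop('s4',250,110,350,210,6,'s4c')
E
```

```text
[0.4205062  0.17597529 0.23496538] [ 0.46362871 -0.62690094 -3.52341788] 0.5404648496253526
[261.94911623  63.84463543]
[261.79446548  84.74644033]
```

View pics/w4.png

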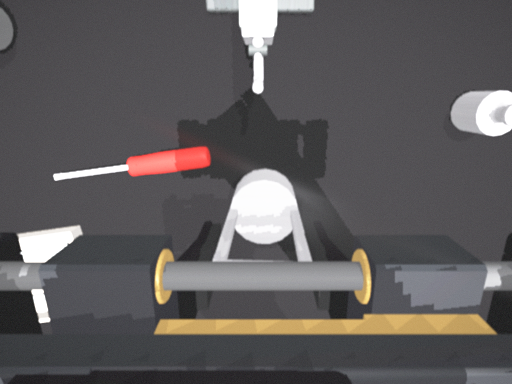

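View pics/s4c.png

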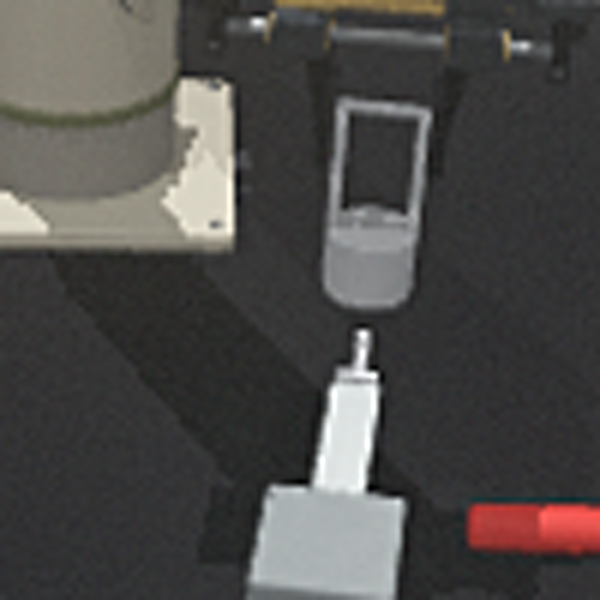

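Request:
send_rows --pt "0.005 -0.02 0" --pt "0.01 -0.05 0" --pt "0.02 -0.07 0" --pt "0.02 -0.07 0" --pt "0.02 -0.07 0" --roll '[0, 0, 0, 0, 0]' --fingers '[-1, -1, -1, -1, -1]'

```text
time: 7.45
tcp_pos: [0.4499, 0.2423, 0.2348]
tool_rot: [0.997, -0.072, -0.0, 0.0]
force: [-0.1, -0.1, -3.6]
opening: 0.544
```

```bash
python3 - <<'E'
from h import *
shot('wrist','w5');o=arm.get_obs(); print(o['tcp_pos'],o['force'],o['opening'])
d=load('w5')
for p in ([.519,.1625,.18],[.506,.1645,.1885]): print(proj(d,p))
crop('w4',215,0,315,100,6,'w4c')
crop('w5',75,30,205,130,6,'w5c')
E
```

```text
[0.45000952 0.24220921 0.23491175] [-0.35570627 -0.48740637 -3.61547499] 0.543584079803412
[367.27291232  95.19724645]
[369.38335005 116.22427088]
```

View pics/w5.png

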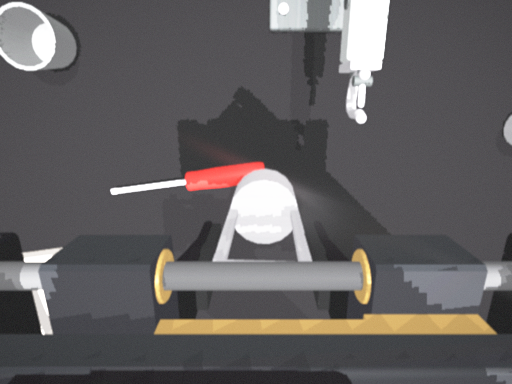

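View pics/w5c.png

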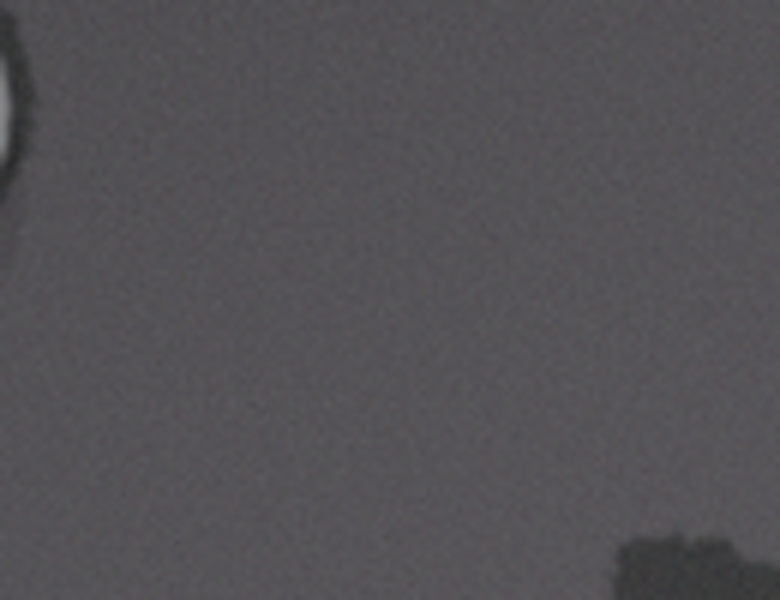

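View pics/w4c.png

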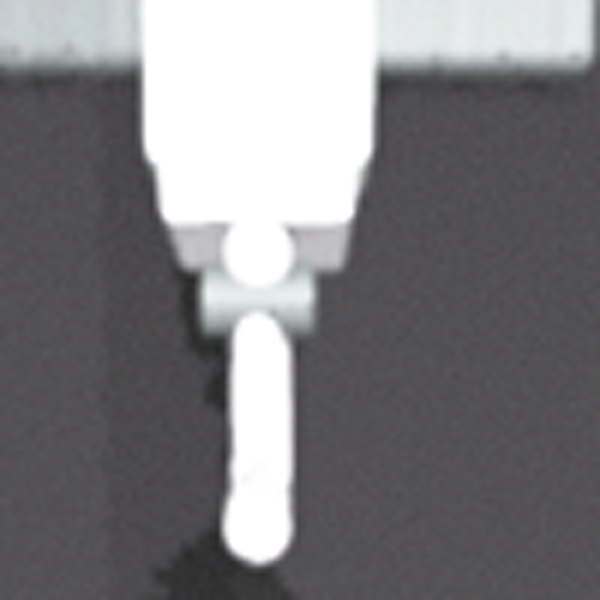

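```bash
python3 - <<'E'
from h import *
crop('w5',310,40,410,140,6,'w5d')
E
```

```text
(no output)
```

View pics/w5d.png

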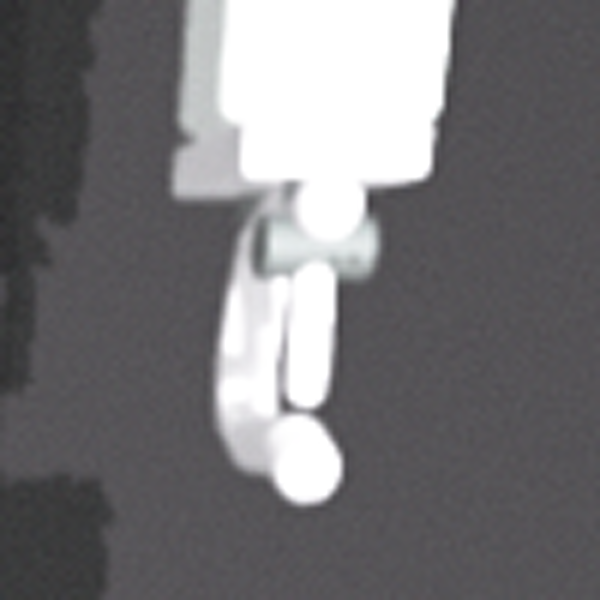

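```bash
python3 - <<'E'
from h import *
np.set_printoptions(precision=4,suppress=True)
a=load('w4');b=load('w5');T=load('top0');S=load('scene0')
A=lambda x,y:(a,215+x/6,y/6); B=lambda x,y:(b,310+x/6,40+y/6)
for n,p,q in [('nose',(257,530),(308,467)),('pin',(258,302),(318,247)),('spine',(259,253),(331,208)),('beamL',(165,222),(243,178)),('beamR',(352,222),(432,178)),]:
    X=tri([A(*p),B(*q)]); print(n,X,proj(a,X)-A(*p)[1:],proj(b,X)-B(*q)[1:])
# bar of weight vs TCP
print(plan([.519,.1625,.235],81.8))
E
```

```text
nose [0.5046 0.1673 0.1801] [ 0.0791 -0.3104] [-0.1064  0.2941]
pin [0.5281 0.1637 0.176 ] [ 0.0846 -0.3509] [-0.1252  0.3292]
spine [0.5322 0.163  0.1793] [-0.0132  0.0541] [ 0.0199 -0.0505]
beamL [0.5366 0.1724 0.1795] [ 0.0017 -0.0078] [-0.0027  0.0073]
beamR [0.5335 0.1529 0.1816] [ 0.0499 -0.1938] [-0.0751  0.1806]
(array([ 0.0797,  0.069 , -0.    ]), np.float64(-0.0011))
```

```bash
cat >> h.py <<'E'
M0=np.array([.518,.164]);U=np.array([np.cos(np.radians(-8.2)),np.sin(np.radians(-8.2))])
def hk(xs,barz): 
    p=M0+U*xs; return plan([p[0],p[1],barz-.031],81.8)
E
python3 - <<'E'
from h import *
print(hk(-.075,.266),hk(-.075,.204),hk(-.0025,.204))
E
```

```text
(array([ 0.0035,  0.0677, -0.    ]), np.float64(-0.0011)) (array([0.0035, 0.0677, 0.062 ]), np.float64(-0.0011)) (array([0.076 , 0.0676, 0.062 ]), np.float64(-0.0011))
```

Request:
send_rows --pt "0.0 0.02 0" --pt "0.002 0.045 0.01" --pt "0.0035 0.0675 0.025" --pt "0.0035 0.0675 0.045" --pt "0.0035 0.0675 0.062" --pt "0.0035 0.0675 0.062" --pt "0.015 0.0675 0.062" --pt "0.03 0.0675 0.062" --pt "0.045 0.0675 0.062" --pt "0.055 0.0675 0.062" --pt "0.065 0.0675 0.062" --pt "0.072 0.0675 0.062" --pt "0.076 0.0675 0.062" --pt "0.076 0.0675 0.062" --pt "0.076 0.0675 0.062" --pt "0.076 0.0675 0.062" --roll '[0, 0, 0, 0, 0, 0, 0, 0, 0, 0, 0, 0, 0, 0, 0, 0]' --fingers '[-1, -1, -1, -1, -1, -1, -1, -1, -1, -1, -1, -1, -1, -1, -1, -1]'

```text
time: 9.5
tcp_pos: [0.5155, 0.1655, 0.1731]
tool_rot: [0.997, -0.071, 0.0, 0.0]
force: [-0.3, 0.3, -3.8]
opening: 0.543
```

```bash
python3 - <<'E'
from h import *
shot('wrist','w6');shot('scene','s6');shot('top','t6');o=arm.get_obs(); print(o['tcp_pos'],o['force'],o['opening'])
print(hk(-.0025,.204))
crop('w6',190,120,340,270,5,'w6c');crop('s6',260,110,360,210,6,'s6c')
E
```

```text
[0.51557854 0.16549551 0.17311043] [-0.22857645 -0.18956715 -4.08659173] 0.5472074142320557
(array([0.0001, 0.0011, 0.0001]), np.float64(-0.0))
```

View pics/w6c.png

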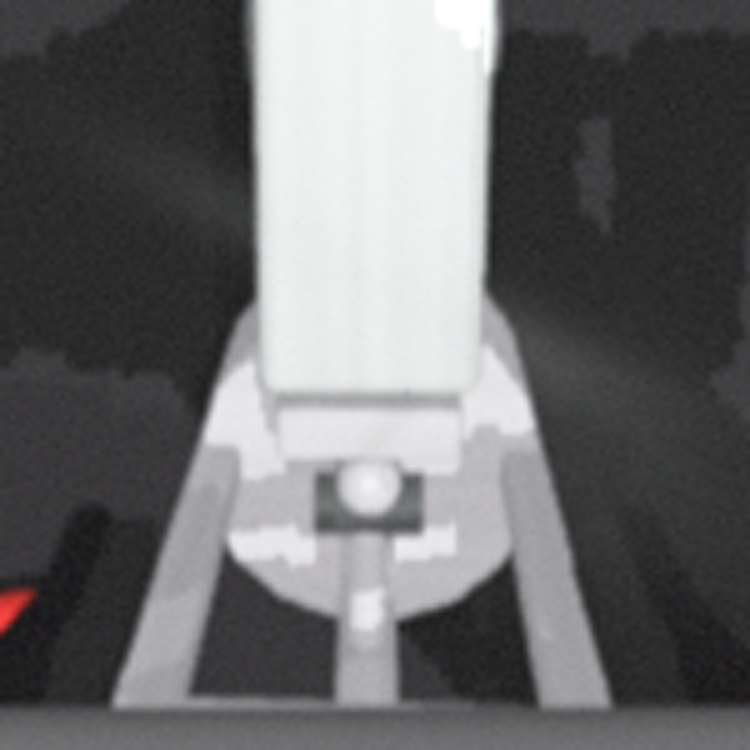

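View pics/s6c.png

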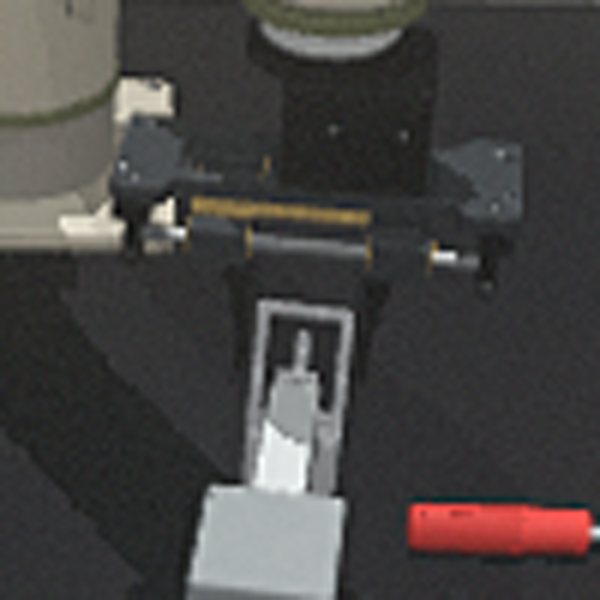

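Request:
send_rows --pt "0 0.001 0.002" --pt "0 0.001 0.004" --pt "0 0.001 0.007" --pt "0 0.001 0.007" --roll '[0, 0, 0, 0]' --fingers '[-1, -1, -1, -1]'

```text
time: 10.15
tcp_pos: [0.5153, 0.1644, 0.1657]
tool_rot: [0.997, -0.072, -0.0, 0.0]
force: [0.4, 0.0, -3.5]
opening: 0.543
```

Request:
send_rows --pt "0 0 0.001" --pt "0 0 0.002" --pt "0 0 0.003" --pt "0 0 0.003" --roll '[0, 0, 0, 0]' --fingers '[-1, -1, -1, -1]'

```text
time: 10.65
tcp_pos: [0.5154, 0.1645, 0.1629]
tool_rot: [0.997, -0.072, -0.0, 0.0]
force: [0.3, 0.2, -3.6]
opening: 0.544
```

Request:
send_rows --pt "0 0 0.001" --pt "0 0 0.002" --pt "0 0 0.003" --pt "0 0 0.003" --roll '[0, 0, 0, 0]' --fingers '[-1, -1, -1, -1]'

```text
time: 11.15
tcp_pos: [0.5155, 0.1645, 0.16]
tool_rot: [0.997, -0.072, -0.0, 0.0]
force: [-0.6, 0.4, -3.9]
opening: 0.541
```

Request:
send_rows --pt "0 0 0.001" --pt "0 0 0.002" --pt "0 0 0.003" --pt "0 0 0.003" --roll '[0, 0, 0, 0]' --fingers '[-1, -1, -1, -1]'

```text
time: 11.65
tcp_pos: [0.5155, 0.1645, 0.157]
tool_rot: [0.997, -0.072, -0.0, 0.0]
force: [-0.5, 0.8, -3.8]
opening: 0.54
```

Request:
send_rows --pt "0 0 0.001" --pt "0 0 0.002" --pt "0 0 0.002" --roll '[0, 0, 0]' --fingers '[-1, -1, -1]'

```text
time: 12.02
tcp_pos: [0.5154, 0.1645, 0.1549]
tool_rot: [0.997, -0.072, -0.0, 0.0]
force: [-0.3, -0.1, -3.4]
opening: 0.54
```

Request:
send_rows --pt "0 0 0.001" --pt "0 0 0.002" --pt "0 0 0.002" --roll '[0, 0, 0]' --fingers '[-1, -1, -1]'

```text
time: 12.4
tcp_pos: [0.5154, 0.1645, 0.1529]
tool_rot: [0.997, -0.072, -0.0, 0.0]
force: [-1.0, -0.4, -2.6]
opening: 0.543
```

Request:
send_rows --pt "0 0 0.0005" --pt "0 0 0.001" --pt "0 0 0.001" --roll '[0, 0, 0]' --fingers '[-1, -1, -1]'

```text
time: 12.78
tcp_pos: [0.5155, 0.1645, 0.152]
tool_rot: [0.997, -0.072, -0.0, 0.0]
force: [-0.4, -0.0, -3.1]
opening: 0.543
```

```bash
python3 - <<'E'
from h import *
shot('wrist','w7');shot('scene','s7')
for i in range(4):
  o=arm.get_obs(); print(o['tcp_pos'],o['force'],o['wrist_torque'])
crop('w7',190,120,340,270,5,'w7c');crop('s7',270,140,340,200,8,'s7c')
E
```

```text
[0.51549421 0.16449741 0.15202858] [-0.12393081 -0.09504303 -2.98431169] [ 0.06738923  0.027503   -0.01354666]
[0.51549421 0.16449741 0.15202858] [-0.12393081 -0.09504303 -2.98431169] [ 0.06738923  0.027503   -0.01354666]
[0.51549421 0.16449741 0.15202858] [-0.12393081 -0.09504303 -2.98431169] [ 0.06738923  0.027503   -0.01354666]
[0.51549421 0.16449741 0.15202858] [-0.12393081 -0.09504303 -2.98431169] [ 0.06738923  0.027503   -0.01354666]
```

View pics/w7c.png

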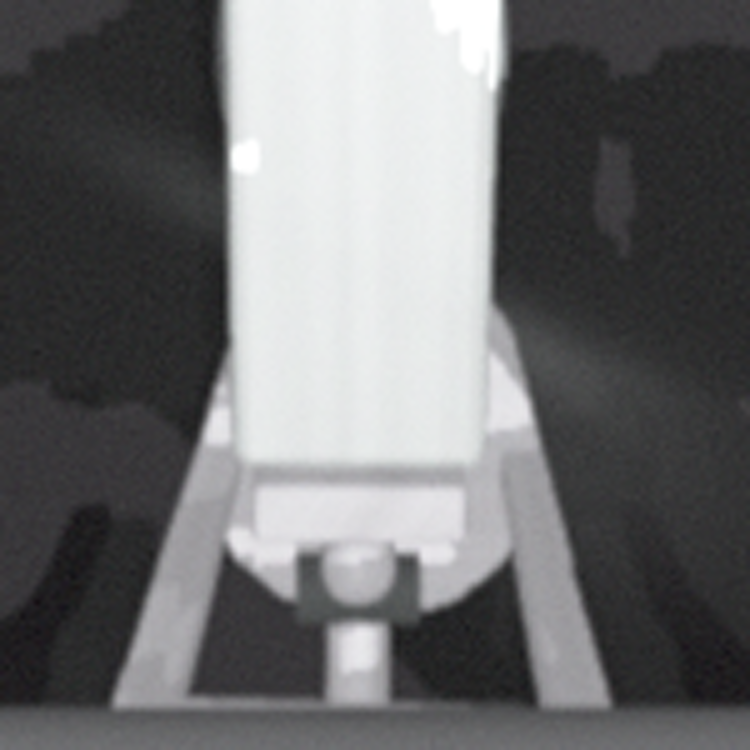

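View pics/s7c.png

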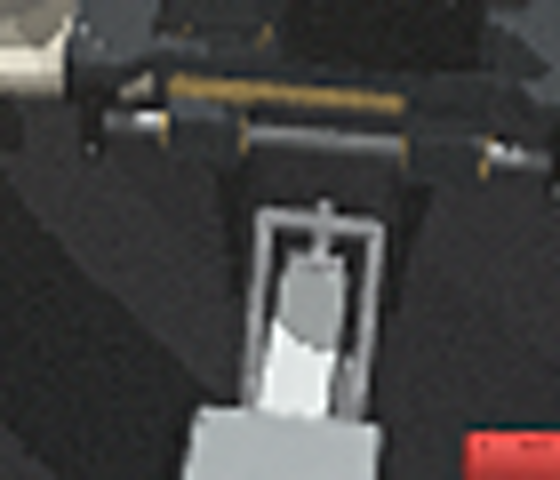

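Request:
send_rows --pt "0 0 0.001" --pt "0 0 0.002" --pt "0 0 0.002" --roll '[0, 0, 0]' --fingers '[-1, -1, -1]'

```text
time: 13.25
tcp_pos: [0.5156, 0.1645, 0.1501]
tool_rot: [0.997, -0.072, 0.0, 0.0]
force: [0.8, -0.3, -1.9]
opening: 0.542
```

Request:
send_rows --pt "0 0 0.0005" --pt "0 0 0.001" --pt "0 0 0.001" --roll '[0, 0, 0]' --fingers '[-1, -1, -1]'

```text
time: 13.62
tcp_pos: [0.5156, 0.1646, 0.1493]
tool_rot: [0.997, -0.072, 0.0, 0.0]
force: [-0.3, 0.8, 1.3]
opening: 0.544
```

Request:
send_rows --pt "0 0 0.0005" --pt "0 0 0.001" --pt "0 0 0.001" --roll '[0, 0, 0]' --fingers '[-1, -1, -1]'

```text
time: 14.0
tcp_pos: [0.5156, 0.1646, 0.1483]
tool_rot: [0.997, -0.072, 0.0, -0.0]
force: [-1.0, -0.7, 4.5]
opening: 0.544
```

Request:
send_rows --pt "0 0 0.0005" --pt "0 0 0.001" --pt "0 0 0.001" --roll '[0, 0, 0]' --fingers '[-1, -1, -1]'

```text
time: 14.38
tcp_pos: [0.5154, 0.1646, 0.1472]
tool_rot: [0.997, -0.071, -0.0, 0.0]
force: [-2.6, -0.0, 3.6]
opening: 0.545
```

Request:
send_rows --pt "0 0 0.001" --pt "0 0 0.002" --pt "0 0 0.002" --roll '[0, 0, 0]' --fingers '[-1, -1, -1]'

```text
time: 14.75
tcp_pos: [0.5152, 0.1646, 0.145]
tool_rot: [0.997, -0.071, -0.0, 0.0]
force: [-3.0, -0.3, 5.3]
opening: 0.545
```

Request:
send_rows --pt "0 0 0.001" --pt "0 0 0.002" --pt "0 0 0.002" --roll '[0, 0, 0]' --fingers '[-1, -1, -1]'

```text
time: 15.12
tcp_pos: [0.5153, 0.1646, 0.1431]
tool_rot: [0.997, -0.071, -0.0, 0.0]
force: [-3.5, -0.4, 5.5]
opening: 0.542
```

Request:
send_rows --pt "0 0 0.001" --pt "0 0 0.002" --pt "0 0 0.002" --roll '[0, 0, 0]' --fingers '[-1, -1, -1]'

```text
time: 15.5
tcp_pos: [0.5155, 0.1646, 0.1413]
tool_rot: [0.997, -0.071, 0.0, 0.0]
force: [-3.5, -0.6, 6.6]
opening: 0.545
```

Request:
send_rows --pt "0 0 0.001" --pt "0 0 0.002" --pt "0 0 0.003" --pt "0 0 0.003" --roll '[0, 0, 0, 0]' --fingers '[-1, -1, -1, -1]'

```text
time: 16.0
tcp_pos: [0.5158, 0.1649, 0.1386]
tool_rot: [0.997, -0.071, 0.0, -0.0]
force: [-2.7, -0.3, 7.6]
opening: 0.539
```

Request:
send_rows --pt "0 0 0.001" --pt "0 0 0.002" --pt "0 0 0.002" --roll '[0, 0, 0]' --fingers '[-1, -1, -1]'

```text
time: 16.38
tcp_pos: [0.5153, 0.1652, 0.1364]
tool_rot: [0.997, -0.071, 0.0, -0.0]
force: [-4.4, -0.3, 7.5]
opening: 0.546
```

Request:
send_rows --pt "0 0 0.001" --pt "0 0 0.002" --pt "0 0 0.002" --roll '[0, 0, 0]' --fingers '[-1, -1, -1]'

```text
time: 16.75
tcp_pos: [0.515, 0.1653, 0.1342]
tool_rot: [0.997, -0.071, -0.0, -0.0]
force: [-4.7, 0.9, 5.2]
opening: 0.54
```

Request:
send_rows --pt "0 0 0.0005" --pt "0 0 0.001" --pt "0 0 0.001" --roll '[0, 0, 0]' --fingers '[-1, -1, -1]'

```text
time: 17.12
tcp_pos: [0.5145, 0.1652, 0.1328]
tool_rot: [0.997, -0.071, -0.001, -0.0]
force: [-6.4, 0.9, 4.1]
opening: 0.546
```

Request:
send_rows --pt "0 0 0.0005" --pt "0 0 0.001" --pt "0 0 0.001" --roll '[0, 0, 0]' --fingers '[-1, -1, -1]'

```text
time: 17.5
tcp_pos: [0.514, 0.1652, 0.1314]
tool_rot: [0.997, -0.071, -0.001, 0.0]
force: [-8.1, 1.9, 0.2]
opening: 0.546
```

Request:
send_rows --pt "0 0 0.0005" --pt "0 0 0.001" --pt "0 0 0.001" --roll '[0, 0, 0]' --fingers '[-1, -1, -1]'

```text
time: 17.88
tcp_pos: [0.5155, 0.1642, 0.1306]
tool_rot: [0.997, -0.072, -0.0, 0.0]
force: [-0.7, 0.1, -3.3]
opening: 0.543
```

The side force vanished and only the weight's own load remains, so the gate has snapped past the bar. I'll lower it to the seat.

Request:
send_rows --pt "0 0 0.001" --pt "0 0 0.002" --pt "0 0 0.002" --roll '[0, 0, 0]' --fingers '[-1, -1, -1]'

```text
time: 18.25
tcp_pos: [0.5155, 0.1645, 0.1289]
tool_rot: [0.997, -0.072, -0.0, 0.0]
force: [-0.0, 0.3, -4.6]
opening: 0.546
```

Request:
send_rows --pt "0 0 0.0005" --pt "0 0 0.001" --pt "0 0 0.001" --roll '[0, 0, 0]' --fingers '[-1, -1, -1]'

```text
time: 18.62
tcp_pos: [0.5155, 0.1645, 0.128]
tool_rot: [0.997, -0.072, -0.0, 0.0]
force: [-0.5, 0.1, -3.1]
opening: 0.54
```

```bash
python3 - <<'E'
from h import *
shot('wrist','w8');shot('scene','s8')
o=arm.get_obs(); print(o['tcp_pos'],o['force'],o['wrist_torque'])
crop('w8',190,120,340,270,5,'w8c');crop('s8',270,140,340,200,8,'s8c')
E
```

```text
[0.51551455 0.16452777 0.12804494] [ 0.11636551  0.12859477 -3.8959811 ] [ 0.0032835   0.03506519 -0.03610289]
```

View pics/w8c.png

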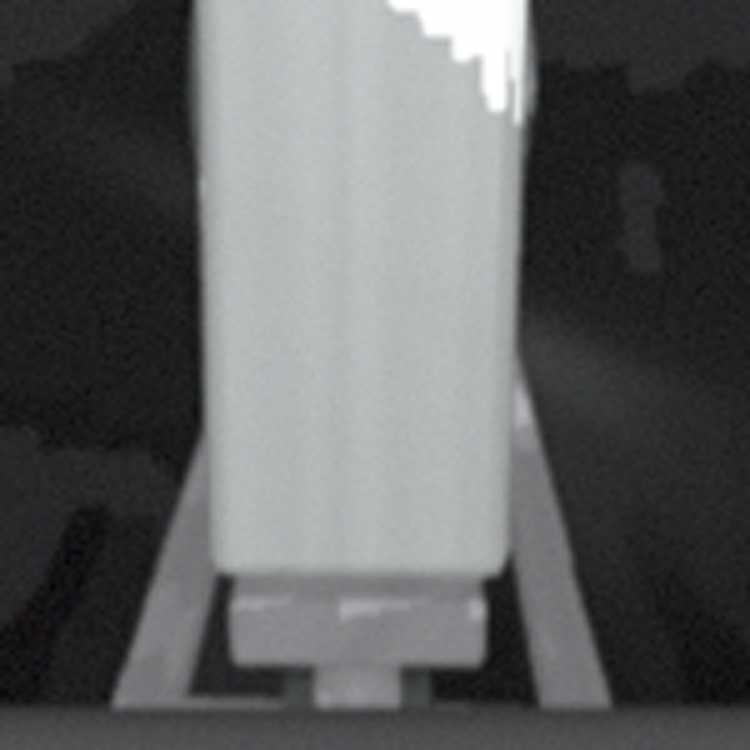

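View pics/s8c.png

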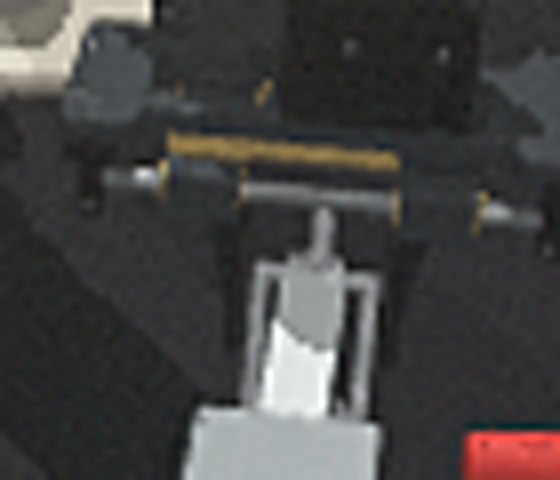

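Request:
send_rows --pt "0 0 0.0005" --pt "0 0 0.001" --pt "0 0 0.001" --roll '[0, 0, 0]' --fingers '[-1, -1, -1]'

```text
time: 19.1
tcp_pos: [0.5156, 0.1645, 0.1271]
tool_rot: [0.997, -0.072, 0.0, 0.0]
force: [0.6, 0.5, -3.1]
opening: 0.542
```

Request:
send_rows --pt "0 0 0.0005" --pt "0 0 0.001" --pt "0 0 0.001" --roll '[0, 0, 0]' --fingers '[-1, -1, -1]'

```text
time: 19.48
tcp_pos: [0.5156, 0.1645, 0.1262]
tool_rot: [0.997, -0.072, 0.0, 0.0]
force: [-0.4, -0.6, -1.5]
opening: 0.543
```

Request:
send_rows --pt "0 0 0.0005" --pt "0 0 0.0005" --pt "0 0 0.0005" --roll '[0, 0, 0]' --fingers '[-1, -1, -1]'

```text
time: 19.85
tcp_pos: [0.5157, 0.1645, 0.1257]
tool_rot: [0.997, -0.072, 0.0, -0.0]
force: [-0.9, -0.8, 2.0]
opening: 0.542
```

Request:
send_rows --pt "0 0 -0.0003" --pt "0 0 -0.0003" --pt "0 0 -0.0003" --roll '[0, 0, 0]' --fingers '[-1, -1, -1]' --force 5

```text
time: 20.23
tcp_pos: [0.5155, 0.1644, 0.1258]
tool_rot: [0.997, -0.072, 0.0, 0.0]
force: [-0.4, -0.8, 0.4]
opening: 0.549
```

Request:
send_rows --pt "0 0 0" --pt "0 0 0" --pt "0 0 0" --pt "0 0 0" --pt "0 0 0" --pt "0 0 0" --roll '[0, 0, 0, 0, 0, 0]' --fingers '[0.2, 0.3, 0.5, 0.7, 0.7, 0.7]'

```text
time: 20.98
tcp_pos: [0.5155, 0.1645, 0.1258]
tool_rot: [0.997, -0.072, 0.0, 0.0]
force: [-0.3, -0.3, -0.4]
opening: 0.844
```

```bash
python3 - <<'E'
from h import *
shot('wrist','w9');shot('scene','s9')
o=arm.get_obs(); print(o['tcp_pos'],o['force'],o['opening'])
crop('s9',260,130,350,210,8,'s9c')
E
```

```text
[0.51550813 0.16450757 0.12585258] [-0.40740667  0.21419821  0.17083526] 0.8465938490173787
```

View pics/w9.png

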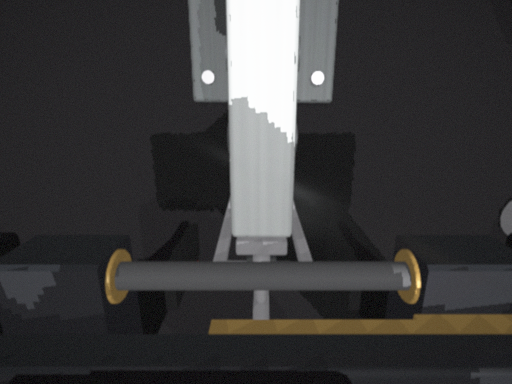

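View pics/s9c.png

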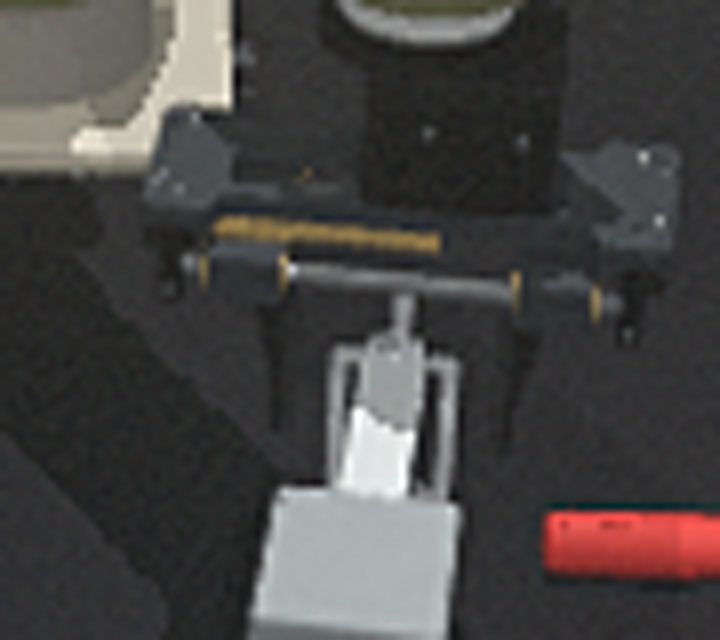

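Released: the handle hangs on the hook and both fingers are clear of it. I back straight up and look at it from above.

Request:
send_rows --pt "0 0 -0.01" --pt "0 0 -0.025" --pt "0 0 -0.045" --pt "0 0 -0.07" --pt "0 0 -0.095" --pt "0 0 -0.11" --pt "-0.02 0 -0.11" --pt "-0.05 0 -0.11" --pt "-0.08 0 -0.11" --pt "-0.08 0 -0.11" --pt "-0.08 0 -0.11" --roll '[0, 0, 0, 0, 0, 0, 0, 0, 0, 0, 0]' --fingers '[0.7, 0.7, 0.7, 0.7, 0.7, 0.7, 0.7, 0.7, 0.7, 0.7, 0.7]'

```text
time: 22.45
tcp_pos: [0.4369, 0.1757, 0.2362]
tool_rot: [0.997, -0.072, 0.0, 0.0]
force: [0.0, -0.1, -1.3]
opening: 0.847
```

```bash
python3 - <<'E'
from h import *
d=shot('wrist','w10');
shot('top','t10');shot('scene','s10')
o=arm.get_obs(); print(o['tcp_pos'],o['force'],o['opening'])
print(proj(load('w10'),[.515,.165,.17]))
crop('w10',200,40,320,140,6,'w10c')
crop('s10',250,130,350,210,8,'s10c')
E
```

```text
[0.43689642 0.17571953 0.23576229] [0.01041426 0.24593748 0.11849507] 0.8528276340028536
[262.62326154  96.83221146]
```

View pics/w10c.png

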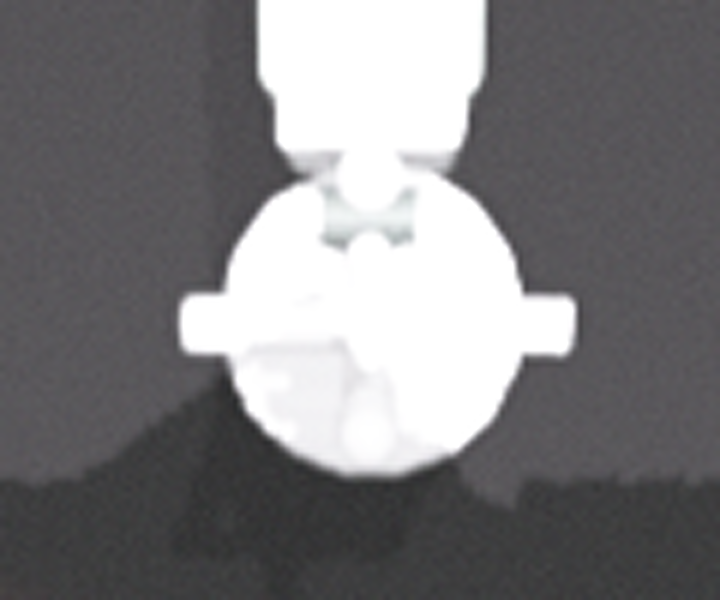

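View pics/s10c.png

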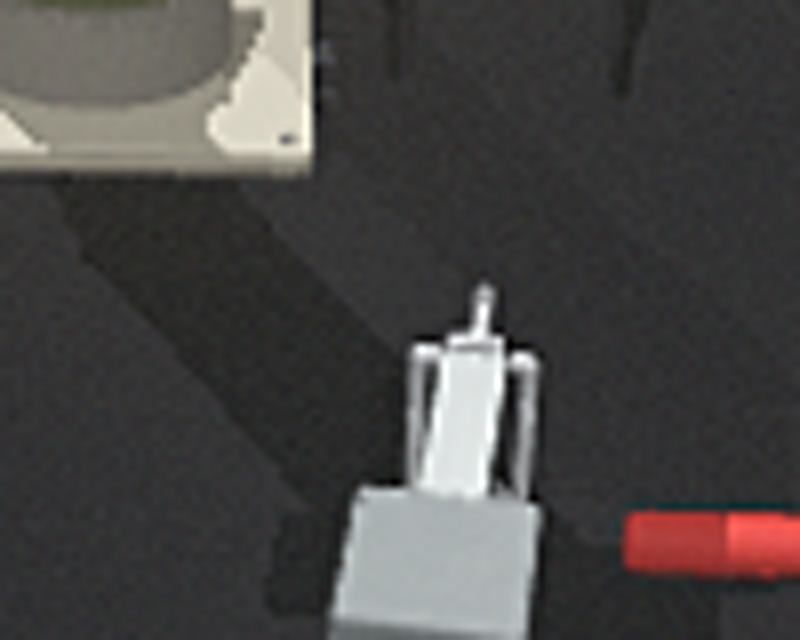

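View pics/t10.png

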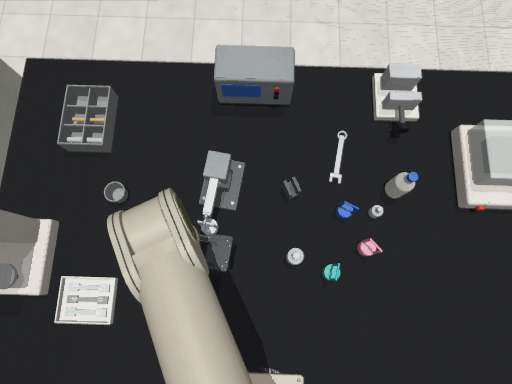

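Request:
send_rows --pt "0 0 0" --pt "0 0 0" --pt "0 0 0" --pt "0 0 0" --pt "0 0 0" --pt "0 0 0" --pt "0 0 0" --pt "0 0 0" --roll '[0, 0, 0, 0, 0, 0, 0, 0]' --fingers '[0.7, 0.7, 0.7, 0.7, 0.7, 0.7, 0.7, 0.7]'

```text
time: 23.6
tcp_pos: [0.4363, 0.1759, 0.2358]
tool_rot: [0.997, -0.072, 0.0, 0.0]
force: [-0.8, 0.1, 0.6]
opening: 0.848
```

```bash
python3 - <<'E'
from h import *
np.set_printoptions(precision=4,suppress=True)
shot('wrist','w11'); shot('wrist','w12')
a,b,c=[load(n)['im'].astype(int) for n in('w10','w11','w12')]
r=np.s_[40:140,200:320]
print(abs(a[r]-b[r]).max(),abs(b[r]-c[r]).max(),abs(a[r]-b[r]).mean())
im=np.clip((b[r]-150)*2.4,0,255)
im=255*((np.clip(b[r],180,255)-180)/75)**3
cv2.imwrite('pics/w11c.png',cv2.resize(im[:,:,::-1].astype(np.uint8),None,fx=6,fy=6))
d=load('w10')
p=[atz(d,200+x/6,40+y/6,.157) for x,y in((183,325),(573,325))]; m=(p[0]+p[1])/2
print(p,m,'in stand u,n',(m[:2]-M0)@U,(m[:2]-M0)@[-U[1],U[0]])
print(arm.get_obs()['force'])
E
```

```text
138 13 4.186888888888889
[array([0.5203, 0.1883, 0.157 ]), array([0.5133, 0.1406, 0.157 ])] [0.5168 0.1644 0.157 ] in stand u,n -0.001252032787825535 0.00026905852091247133
[ 0.7809 -0.137   0.0784]
```

View pics/w11c.png

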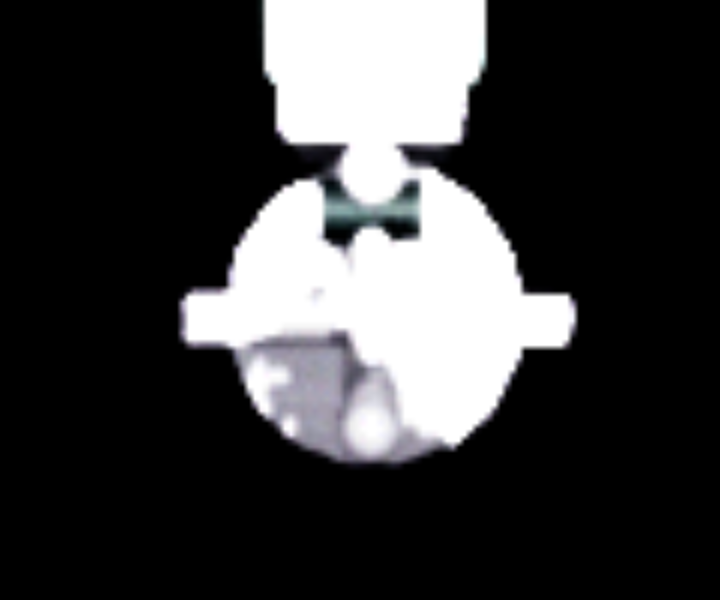

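```bash
python3 -c "
from station import arm
print(arm.job_done(), arm.get_obs()['time'])"
```

```text
the job is handed in; nothing more can be done
the job is handed in; nothing more can be done
```

The check weight is hanging by its stirrup handle on the load cell's snap hook. I handed the job in at about 24 s; it gave no verdict.

**What I did:** I gripped the plain steel weight across its two uprights and lifted it (about 3.7 N). I brought the bar in over the nose and pressed it down through the gate. The hook turned out to sit about 5 mm below its nominal height. The load on the hook read at most about 12 N along the way. The side force built up and then vanished when the gate snapped shut. I then lowered the bar about 5 mm further, until the hook took the weight, opened the fingers and backed away.

**Last checks:**
- **Position:** the bar's middle is about 1 mm to the nose side of the mouth and less than 1 mm off sideways.
- **Gate:** in the wrist picture it lies across the top of the bar. That picture is overexposed, so this rests partly on the force dropping away at the snap.
- **Stillness:** two wrist pictures 0.05 s apart differed only by noise. An earlier pair, about 1 s apart, differed more; I put that down to the arm drifting about 0.5 mm.
- **Robot clear:** the force on the tool is near zero, and the last pictures show the gripper clear of everything.
- **Other items:** those visible in the last top view look unmoved. The arm hides the screwdriver there, but its visible part looks unmoved in the scene view.

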